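# Snap the test gauge into the coolant coupler

### The job

Connect the pressure test gauge to the welding machine's coolant inlet: first draw the coupler's blue sleeve back until its catch holds it and let go of it, then take the gauge from its cradle and push its brass plug gently into the coupler's mouth until the sleeve springs fully forward and locks it. Do not ram the plug, let go of the gauge and leave it hanging in the coupler, and leave the other things on the bench where they are.

Things in the scene. Friction and masses are not known exactly. Their poses are not given: they have to be found in the camera images.
- coupler: Coolant inlet: aluminium block bolted to the bench, with a level brass quick coupler standing out of its front. Origin on the bench under the coupler, 14 mm behind its nominal mouth; x = direction in which the plug goes in (mouth to block), y across, z up. Coupler axis along x at z = 110 mm. Block x = 78 to 154 mm, 80 mm wide, 134 mm high; foot plate x = 66 to 166 mm, 120 mm wide.
- mouth (a point): Nominal centre of the coupler's round mouth (coupler frame x = -14 mm, z = 110 mm). NOT exact: the whole coupler (tube, sleeve, catch, seat) is screwed in differently each time and really stands up to 8 mm farther out (-x) or in (+x) than this; that is not measured, so feel for it. All coupler x values are nominal. Brass tube 30 mm outer, 20 mm inner diameter, from the mouth to the block.
- sleeve_mid (a point): Nominal middle of the blue spring sleeve when forward, on the axis, x = 22 mm (fixed point: does not move with the sleeve; off by the same unmeasured 8 mm). Blue sleeve 38 mm diameter, x = 0 to 44 mm, then a 44 mm steel flange x = 44 to 49 mm. Free space beneath it down to the bench and 60 mm and more on both sides.
- catch_tip (a point): Tip of the orange catch, a small rocker under the tube (x = 49 to 86 mm, 12 mm wide, lowest point 32 mm under the axis) that holds the drawn-back sleeve by its flange. Above the coupler everything is free except the block. With the sleeve forward two jaws close the bore 24 mm behind the mouth; with the sleeve held back they are open.
- seat (a point): Nominal face of the spring seat in the bore, 36 mm behind the mouth. The nose pushes it in: 2 N at first, about 12 N when, at 7 to 9 mm of travel, the catch trips, the sleeve springs forward and its jaws lock the plug's groove; hard stop at 10 mm. Locked, the nose rests 42 to 46 mm behind the true mouth. Let go earlier, the plug is pushed back. Pushing with over 25 N spoils the seal.
- sleeve (a joint): Sleeve position along the axis, m: 0 = fully forward (at rest), positive = drawn back towards the block. The spring takes 3.5 N at 0 and 9.5 N at 0.017, the hard stop. Drawn back past 0.014 (best 0.015 or more) the catch snaps up in front of the flange and holds the sleeve at about 0.012 to 0.013 until a plug trips it.
- gauge: Test gauge, about 0.2 kg: steel square bar 64 x 24 x 24 mm to grip, brass plug nipple at one end, dark round dial case at the other. Origin at the bar's centre, on the axis; x along the axis to the nose, z up. Bar x = -32 to 32 mm; nipple 18.4 mm diameter to x = 80 mm (groove x = 57 to 67 mm); dial case 50 mm diameter, x = -40 to -64 mm. Starts level in the cradle, axis 50 mm above the bench.
- gauge_nose (a point): Centre of the front face of the gauge's nipple, 80 mm along x from the gauge's origin. The last 5 mm taper from 18.4 to 12 mm diameter.
- cradle: Fixed cradle of the gauge: black base 110 x 70 x 10 mm, two yellow saddles (8 mm thick, at x = -28 and 28 mm, 44 mm wide, 46 mm high) that carry the ends of the square bar; the 48 mm between them are free for fingers on both sides of the bar. Origin on the bench under the middle, x along the gauge.
- pedal: Bystander: black foot pedal 110 x 150 x 32 mm, loose; origin at the centre of its underside.
- carton: Bystander: brown carton 90 x 140 x 60 mm, loose; origin at the centre of its underside.
- cap_a: Bystander: round black lens cap, 48 mm diameter, 20 mm high, loose; origin at the centre of its underside.
- cap_b: Bystander: a second cap like it.
There are look-alikes about, which are no part of the job. What is meant by the gauge is not brown, and is the smaller of those in its own colour.

How it is judged:
On the way, in this order (a step that is already met when the one before it is completed fails the run):
1. the sleeve is held back by its catch with the fingers off the coupler (value of joint sleeve above 0.01 m and contact force between the fingers and coupler below 0.2 N), for 0.2 s.
2. the gauge's nose is in the bore, on its axis, while the sleeve is still back (value of joint sleeve above 0.01 m and x of gauge_nose in the frame of coupler between 0.012 and 0.045 m and y of gauge_nose in the frame of coupler between -0.005 and 0.005 m and z of gauge_nose in the frame of coupler between 0.105 and 0.115 m), for 0.05 s.
At the end, for the whole second after the job is handed in: The sleeve is forward again (within 3 mm of its spring position) and locks the gauge: the nose more than 33 mm inside the nominal mouth and within 5 mm of the axis, the gauge in line with the coupler within 0.14 rad, at rest (value of joint sleeve below 0.003 m and x of gauge_nose in the frame of coupler above 0.019 m and y of gauge_nose in the frame of coupler between -0.005 and 0.005 m and z of gauge_nose in the frame of coupler between 0.105 and 0.115 m and angle between the x axis of gauge and the x axis of coupler, either way round below 0.14 rad and linear speed of gauge below 0.01 m/s); the robot touches nothing.
It fails at once if the gauge was pushed on the coupler with more than 25 N while the fingers were on it (contact force between gauge and coupler above 25 N and contact force between the fingers and gauge above 2 N).
It fails at once if the pedal moved more than 20 mm (distance of pedal from where it was at the start of the episode above 0.02 m).
It fails at once if the carton moved more than 20 mm (distance of carton from where it was at the start of the episode above 0.02 m).
It fails at once if a lens cap moved more than 20 mm (distance of any of cap_a, cap_b from where it was at the start of the episode above 0.02 m).
It also fails if it takes over 64 s, if anything falls off the work surface, if the arm or the gripper's body presses on something with over 40 N, if the wrist force passes 120 N, or if a joint passes its speed limit or range.

### The arm

A 6-joint arm with a two-finger parallel gripper is mounted at the origin on the work surface. World frame = base frame: x ahead of the robot, y to its left, z up, the work surface at z = 0. Lengths are in m, angles in rad, forces in N, time in s.
With the tool pointing down it reaches from about 0.35 to 0.775 m from the base axis. Payload 7.3 kg.
Tool frame: the origin (TCP) lies at the very end of the fingers, on their centre line; the grasp point (between the pads) lies 19 mm behind it; z points along the fingers, y is the line along which they close (so a half turn about z gives the same grasp; the last joint's range is limited). The gripper opens to 92 mm and grips with 3 to 60 N. Pads are 19 mm wide; open, the fingers measure 130 mm over their backs; the gripper's body (75 mm by 190 mm) begins 47 mm behind the grasp point.
Start: joints at [1.105, 0.342, 1.524, -0, 1.275, -0.146], TCP at [0.165, 0.498, 0.227] pointing down, gripper open.
Joint ranges: [-2.53, 2.53], [-0.77, 2.02], [0.04, 2.7], [-1, 4.14], [0.28, 2.66], [-3.11, 3.11]. Speed limits (rad/s): [2.57, 2.57, 3.14, 3.14, 3.14, 3.14].

### API

Orientations are given as [roll, pitch, yaw] about the fixed x, y, z axes, in that order (R = Rz(yaw) Ry(pitch) Rx(roll)).
In Python, from cell import * gives the robot as it stands.
- The arm moves only by the tool step_arm, never from a script. Its argument "commands" is a list of rows, each a list of 7 numbers: the opening, from 0 (shut) to 1 (fully open), then the shift along the world's x, y, z in cm, then the turn, a rotation vector about the world's x, y, z in rad. A call has 1 to 5 rows; each row is the pose to reach, as a shift and turn from the pose commanded when the call began; what a row does not reach only later rows make up. A row lasts 1/12 s, in which the tool goes at most 41.7 mm and 7.16 degrees, less where a joint would pass 70% of its speed; a pose out of reach is approached as far as the arm can. A call with a gripper value outside its range is refused whole. The fingers move at their own pace and stop on an object; "grip_force" is the grip in N (left out, the last holds). Time passes only in rows, so rows that repeat a pose let the fingers close. It gives the time, the measured TCP pose, the force, the opening and the grip force at its end, in the units of the state.
- observe(): the state, without advancing time (a new reading comes with each control period).
- read_camera(name): name is "scene" or "top"; returns the picture (480x640x3 uint8, red, green, blue); there is no depth.
- camera_model(name): a dict with "vfov" (degrees; the focal length in pixels is half the picture's height over the tangent of half this angle, whatever the lens; pixels are square), "cx", "cy" (the principal point, pixels), "world_to_cam" (4x4, takes a point from world to camera coordinates). Camera axes: x right, y up, looking along -z (the intrinsics and any distortion apply to the point x, -y, -z); pixel columns grow to the right and rows downward; lengths in m; the calibration is good to about 2 mm. A picture is of the moment at which its call begins. camera_model takes no time and is no camera call.
- hand_in(): hands the job in; it is judged then, once.
The state is a dict: "time": time; "qpos": joint angles; "qvel": joint speeds; "joint_efforts": joint torques, N m; "tool_pos": TCP position; "tool_rot": TCP orientation; "contact_force": force on the tool from outside, world axes, zero at the start; "torque": the same for the moment, N m; "opening": finger opening in m; "grip_force": force on a finger pad.
Only numpy, scipy, OpenCV 4.12 (cv2) and the standard library are available. Lean on these libraries where they do the work, as an engineer would, in place of code of your own. Each camera call takes 0.05 s, during which the arm holds its last target. There are 200 camera calls.

## Working session

There is one attempt and no reset: what is moved stays moved. The work goes in short steps, Python scripts to look and compute and a tool call to move; the robot and the scene stay as the last step left them, time stands still between calls to the robot, and variables do not carry over. Pictures are saved under pics/ and viewed, at most 10 in all, crops included, and the job is handed in when it is done.

Besides the shell and the picture viewer there is one more tool, called as name(argument=value, ...) on one line, values as JSON. step_arm: Moves the arm, as the interface text tells. Its arguments: {"type":"object","properties":{"commands":{"type":"array"},"grip_force":{"type":"number"}},"required":["commands"]}

```bash
mkdir -p pics; ls; python3 - <<'E'
from cell import *
import cv2
for n in ("scene","top"):
    im=read_camera(n); cv2.imwrite(f"pics/{n}0.png",im[:,:,::-1]); m=camera_model(n); print(n,m)
print(observe())
E
```

```text
pics
scene {'vfov': 48.44729107284125, 'cx': 314.1360948636958, 'cy': 247.04167373136943, 'world_to_cam': array([[-0.34446136,  0.93879651,  0.00273699,  0.0775552 ],
       [-0.81354942, -0.29995829,  0.49815899,  0.46280511],
       [ 0.4684909 ,  0.16936984,  0.86708139, -1.53303972],
       [ 0.        ,  0.        ,  0.        ,  1.        ]])}
top {'vfov': 52.778331996821564, 'cx': 321.2886309695878, 'cy': 240.84592976161204, 'world_to_cam': array([[ 0.01920113, -0.99967076,  0.01702007,  0.11325626],
       [ 0.9862108 ,  0.02173583,  0.16406038, -0.59101375],
       [-0.16437631,  0.01363523,  0.98630346, -0.94039764],
       [ 0.        ,  0.        ,  0.        ,  1.        ]])}
{'time': 0.1, 'qpos': array([ 1.10496158e+00,  3.42664458e-01,  1.52488601e+00, -3.94153682e-05,
        1.27535567e+00, -1.45991870e-01]), 'qvel': array([ 0.00033144, -0.00027011, -0.0022234 , -0.00100108,  0.00165884,
       -0.00015312]), 'joint_efforts': array([ 2.61305744e-03, -4.32004058e+01, -2.44697946e+01,  7.21788662e-02,
        5.26150223e-02, -1.39510794e-05]), 'tool_pos': array([0.16490357, 0.49807691, 0.2261209 ]), 'tool_rot': array([-3.14028765e+00, -1.53786518e-04,  2.82176117e+00]), 'contact_force': array([ 0.60936293,  0.9542924 , -0.05139293]), 'torque': array([ 0.01764144,  0.03150467, -0.03023188]), 'grip_force': 0.0, 'opening': 0.09171298552860967}
```

View pics/scene0.png

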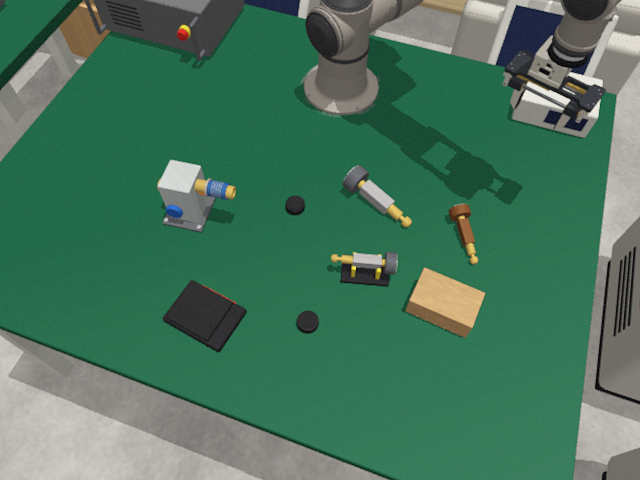

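View pics/top0.png

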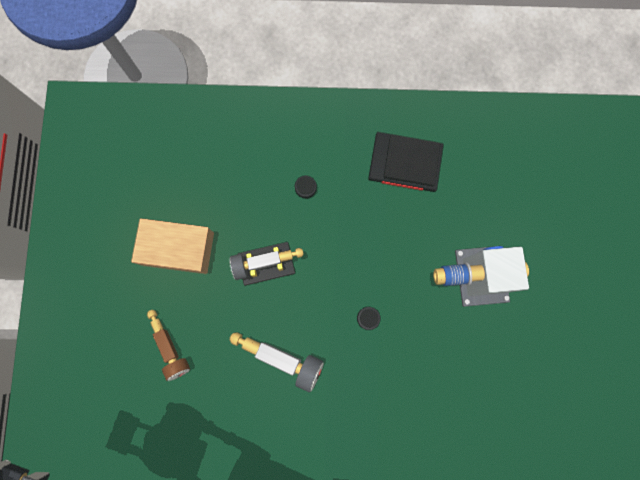

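Candidates for the gauge (top view): the brown one at (168,345) is out by colour. The long steel one at (278,358) is the larger of the two steel ones. The small steel one in the cradle at (263,262) fits: not brown, and the smaller in its colour. I'll confirm it in a crop and measure.

```bash
cat > h.py <<'E'
from cell import *
import cv2, numpy as np
def ray(n,uv):
    m=camera_model(n); T=m["world_to_cam"]; f=240/np.tan(np.radians(m["vfov"]/2))
    d=T[:3,:3].T@np.array([(uv[0]-m["cx"])/f,-(uv[1]-m["cy"])/f,-1]); return -T[:3,:3].T@T[:3,3],d
def onz(n,uv,z):
    c,d=ray(n,uv); return c+d*(z-c[2])/d[2]
def two(a,b):
    c,d=ray("top",a); e,g=ray("scene",b)
    s,t=np.linalg.lstsq(np.c_[d,-g],e-c,rcond=None)[0]; p,q=c+s*d,e+t*g
    return (p+q)/2,np.linalg.norm(p-q)
def blob(im,box,lo,hi):
    x0,y0,x1,y1=box; hsv=cv2.cvtColor(im[y0:y1,x0:x1].copy(),cv2.COLOR_RGB2HSV)
    k=cv2.inRange(hsv,np.array(lo),np.array(hi)); cs,_=cv2.findContours(k,cv2.RETR_EXTERNAL,cv2.CHAIN_APPROX_NONE)
    c=max(cs,key=cv2.contourArea); r=cv2.minAreaRect(c+np.array([x0,y0])); return r,cv2.boxPoints(r)
E
python3 - <<'E'
from h import *
np.set_printoptions(precision=4,suppress=True)
t=read_camera("top"); s=read_camera("scene")
BL=((100,80,40),(130,255,255)); BR=((12,90,60),(28,255,255)); GR=((0,0,130),(179,50,255))
for nm,im,box,c in [("top sleeve",t,(430,255,485,295),BL),("top tip brass",t,(428,255,448,295),BR),("top tube brass",t,(466,255,490,295),BR),("top block",t,(475,235,540,300),GR),
 ("top bar",t,(240,240,300,280),GR),("top nose",t,(278,240,310,270),BR),
 ("sc sleeve",s,(200,170,240,210),BL),("sc tip",s,(222,175,245,205),BR),("sc bar",s,(345,245,390,275),GR),("sc nose",s,(325,248,357,272),BR),("top longbar",t,(245,335,310,385),GR)]:
    r,b=blob(im,box,*c); print(nm,np.array(r[0]),r[1],r[2],b.tolist() if 'top' in nm else '')
a=cv2.resize(t[225:300,215:325],None,fx=3.6,fy=3.6,interpolation=2); b=cv2.resize(t[235:310,425:535],None,fx=3.6,fy=3.6,interpolation=2)
cc=cv2.resize(s[150:240,150:270],None,fx=3.3,fy=3.3,interpolation=2); d=cv2.resize(s[220:310,310:430],None,fx=3.3,fy=3.3,interpolation=2)
cv2.imwrite("pics/c1.png",np.vstack([np.hstack([a,b])[:, :792],np.hstack([d,cc])[:, :792]])[:,:,::-1])
E
```

```text
top sleeve [455.0487 274.439 ] (19.65681266784668, 26.282703399658203) 83.6598129272461 [[440.90240478515625, 266.1219787597656], [467.02435302734375, 263.2195129394531], [469.195068359375, 282.7560729980469], [443.0731201171875, 285.6585388183594]]
top tip brass [438.5 276. ] (16.0, 11.0) 90.0 [[433.0, 268.0], [444.0, 268.0], [444.0, 284.0], [433.0, 284.0]]
top tube brass [477.7035 272.4414] (14.948187828063965, 12.62291431427002) 85.2363510131836 [[470.7931213378906, 265.5172424316406], [483.3724060058594, 264.4689636230469], [484.6138000488281, 279.3655090332031], [472.0345153808594, 280.4137878417969]]
top block [505.27 269.39] (44.97199630737305, 41.15361785888672) 81.8698959350586 [[481.719970703125, 250.03997802734375], [522.4599609375, 244.219970703125], [528.8199462890625, 288.739990234375], [488.0799560546875, 294.55999755859375]]
top bar [262.8885 260.0262] (12.368123054504395, 32.63810348510742) 76.75948333740234 [[245.5869140625, 257.7442626953125], [277.357421875, 250.2688751220703], [280.190185546875, 262.3082275390625], [248.419677734375, 269.78363037109375]]
top nose [289.9461 258.4765] (20.182592391967773, 24.965444564819336) 86.98721313476562 [[276.95025634765625, 249.0552520751953], [301.88116455078125, 247.7431182861328], [302.94195556640625, 267.8978271484375], [278.01104736328125, 269.2099609375]]
sc sleeve [217.1647 188.7588] (21.042255401611328, 16.161319732666016) 12.52880859375 
sc tip [230.5 191.5] (13.0, 9.0) 90.0 
sc bar [367.0483 258.4207] (28.73373794555664, 9.965457916259766) 4.763641834259033 
sc nose [343.0642 262.4728] (24.88893699645996, 16.031219482421875) 3.5763344764709473 
top longbar [276.67   358.6388] (42.7393798828125, 16.978656768798828) 25.201122283935547 [[253.71957397460938, 357.2209777832031], [260.9490051269531, 341.8583679199219], [299.6203918457031, 360.0566711425781], [292.3909606933594, 375.4192810058594]]
```

View pics/c1.png

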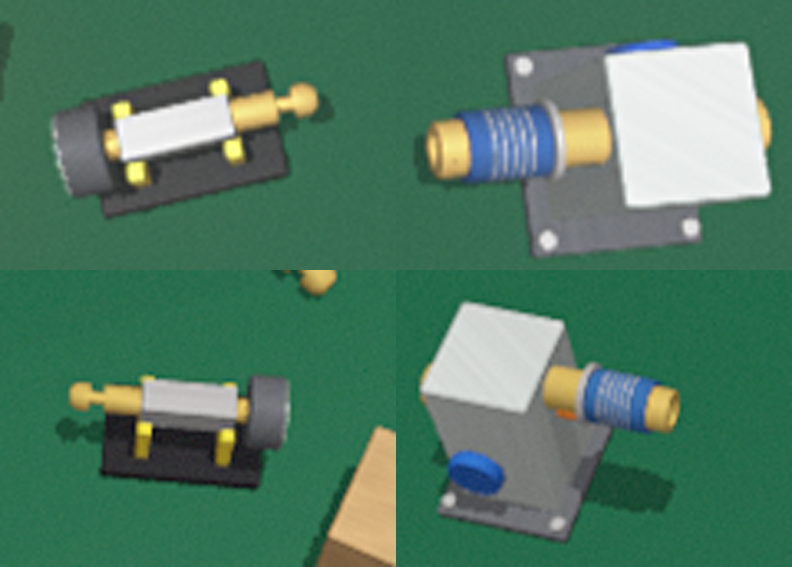

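The crop shows the small steel gauge in its cradle: nose at top (303,253), dial at (238,267). The coupler's mouth is at about top (436,276), with the blue sleeve forward and the orange catch beneath.

```bash
python3 - <<'E'
from h import *
np.set_printoptions(precision=4,suppress=True)
t=read_camera("top")
blk=np.array([[481.7,250],[522.5,244.2],[528.8,288.7],[488.1,294.6]])
B=np.array([onz("top",p,.134) for p in blk]); print("block",B[:,:2].tolist(),B.mean(0)); 
print("sides",[np.linalg.norm(B[i]-B[i-1]) for i in range(4)])
d=(B[1]-B[0])+(B[2]-B[3]); print("yaw block",np.arctan2(d[1],d[0]))
for n,p in [("sleeve",(455.05,274.44)),("tube",(477.7,272.44)),("tip",(438.5,276))]: print(n,onz("top",p,.11))
print("sleeve tri",two((455.05,274.44),(217.16,188.76)),"tip tri",two((438.5,276),(230.5,191.5)))
bar=np.array([[245.59,257.74],[277.36,250.27],[280.19,262.31],[248.42,269.78]])
G=np.array([onz("top",p,.062) for p in bar]); print("bar c",G.mean(0),[np.linalg.norm(G[i]-G[i-1]) for i in range(4)]); d=(G[1]-G[0])+(G[2]-G[3]); print("yaw bar",np.arctan2(d[1],d[0]))
print("bar tri",two((262.9,260),(367.05,258.4)))
print("nose tip",onz("top",(303,252.5),.05))
hsv=cv2.cvtColor(t,cv2.COLOR_RGB2HSV)
for box in [(450,240,515,310),(228,238,300,290)]:   # foot plate / cradle base : low saturation
    r,b=blob(t,box,(0,0,0),(179,90,120)); W=np.array([onz("top",p,.01) for p in b]); print("base",W.mean(0),[np.linalg.norm(W[i]-W[i-1]) for i in range(4)],b.tolist())
E
```

```text
block [[0.563471640255659, -0.17323406313628234], [0.5761343061829455, -0.2505055884292251], [0.49311190248909087, -0.2580967622549092], [0.4807411620406984, -0.18212820035385216]] [ 0.5284 -0.216   0.134 ]
sides [np.float64(0.08320719742018133), np.float64(0.07830218215020546), np.float64(0.08336873175931798), np.float64(0.07696919914196994)]
yaw block -1.4088659896120594
sleeve [ 0.5191 -0.1291  0.11  ]
tube [ 0.5238 -0.1725  0.11  ]
tip [ 0.5155 -0.0974  0.11  ]
sleeve tri (array([ 0.5191, -0.1289,  0.1085]), np.float64(0.001237270607302609)) tip tri (array([ 0.5155, -0.0972,  0.1083]), np.float64(0.0012916808233182893))
bar c [0.5449 0.2414 0.062 ] [np.float64(0.02490768893713851), np.float64(0.06492250599819781), np.float64(0.02499625644531643), np.float64(0.064664095688794)]
yaw bar -1.3155590050343324
bar tri (array([0.5454, 0.2423, 0.0569]), np.float64(0.0008138854823657989))
nose tip [0.5634 0.1621 0.05  ]
base [ 0.5102 -0.2305  0.01  ] [np.float64(0.043634679069026946), np.float64(0.10369176083445712), np.float64(0.04377816049364097), np.float64(0.1029562717095492)] [[464.6688232421875, 274.7261047363281], [513.356689453125, 272.9872741699219], [514.099365234375, 293.7821960449219], [465.4114990234375, 295.5210266113281]]
base [0.5428 0.2492 0.01  ] [np.float64(0.07033181822600981), np.float64(0.1302578524198793), np.float64(0.07080567869140118), np.float64(0.1288705807762016)] [[227.5967254638672, 255.03604125976562], [287.9606628417969, 240.83279418945312], [295.580322265625, 273.2164001464844], [235.21640014648438, 287.4196472167969]]
```

step_arm(commands=[[1,1.8,-3.1,0,0,0,-0.06],[1,3.6,-6.2,0,0,0,-0.12],[1,5.4,-9.3,0,0,0,-0.18],[1,7.2,-12.4,0,0,0,-0.24],[1,9,-15.5,0,0,0,-0.3]])

```text
time: 0.67
tool_pos: [0.2553, 0.3419, 0.2267]
tool_rot: [3.141, 0.0, 2.52]
contact_force: [0.2, 0.4, -0.3]
opening: 0.0916
grip_force: 0.0
```

step_arm(commands=[[1,1.8,-3.1,0,0,0,-0.06],[1,3.6,-6.2,0,0,0,-0.12],[1,5.4,-9.3,0,0,0,-0.18],[1,7.2,-12.4,0,0,0,-0.24],[1,9,-15.5,0,0,0,-0.3]])

```text
time: 1.08
tool_pos: [0.3455, 0.1868, 0.2269]
tool_rot: [3.141, 0.0, 2.219]
contact_force: [0.1, 1.4, -0.4]
opening: 0.0916
grip_force: 0.0
```

step_arm(commands=[[1,1.8,-3.1,0,0,0,-0.06],[1,3.6,-6.2,0,0,0,-0.12],[1,5.4,-9.3,0,0,0,-0.18],[1,7.2,-12.4,0,0,0,-0.24],[1,9,-15.5,0,0,0,-0.3]])

```text
time: 1.5
tool_pos: [0.4356, 0.0316, 0.2269]
tool_rot: [3.141, 0.0, 1.919]
contact_force: [0.6, 0.6, -0.2]
opening: 0.0917
grip_force: 0.0
```

step_arm(commands=[[1,2,-3.5,0,0,0,-0.06],[1,4,-7,0,0,0,-0.12],[1,6,-11,0,0,0,-0.18],[1,8.4,-16.2,0,0,0,-0.24],[1,8.4,-16.2,0,0,0,-0.24]])

```text
time: 1.92
tool_pos: [0.5205, -0.1331, 0.2263]
tool_rot: [3.141, 0.002, 1.676]
contact_force: [0.6, 0.7, -0.4]
opening: 0.0918
grip_force: 0.0
```

step_arm(commands=[[1,-0.1,0.4,-3.5,0,0,0],[1,-0.1,0.4,-7,0,0,0],[1,-0.1,0.4,-10,0,0,0],[1,-0.1,0.4,-12,0,0,0],[1,-0.1,0.4,-13.5,0,0,0]])

```text
time: 2.33
tool_pos: [0.5168, -0.1242, 0.0892]
tool_rot: [-3.139, -0.002, 1.682]
contact_force: [0.2, 0.1, 0.4]
opening: 0.0915
grip_force: 0.0
```

step_arm(commands=[[0.6,0,0,0,0,0,0],[0.5,0,0,0,0,0,0],[0.45,0,0,0,0,0,0],[0.45,0,0,0,0,0,0]])

```text
time: 2.67
tool_pos: [0.5189, -0.1249, 0.0931]
tool_rot: [3.139, 0.001, 1.682]
contact_force: [0.1, 0.1, 0.1]
opening: 0.0698
grip_force: 0.0
```

```bash
python3 - <<'E'
from h import *
t=read_camera("top");s=read_camera("scene")
a=cv2.resize(t[225:325,415:545],None,fx=3,fy=3,interpolation=2);b=cv2.resize(s[130:230,150:280],None,fx=3,fy=3,interpolation=2)
cv2.imwrite("pics/c2.png",np.hstack([a,b])[:,:,::-1])
E
```

```text
(no output)
```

View pics/c2.png

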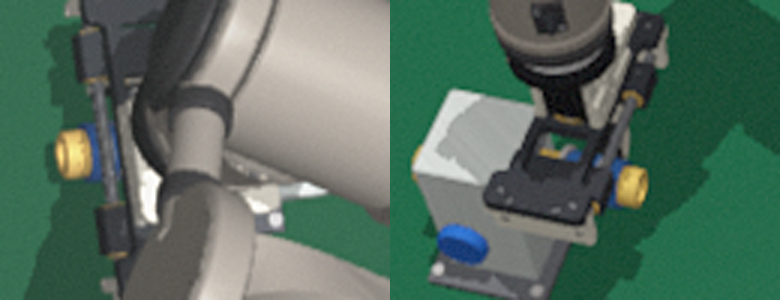

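The fingers straddle the blue sleeve; the brass mouth sticks out at crop (70,153) in the top view. I'll close gently and check the sideways force.

step_arm(commands=[[0.3,0,0,0,0,0,0],[0.3,0,0,0,0,0,0],[0.3,0,0,0,0,0,0],[0.3,0,0,0,0,0,0],[0.3,0,0,0,0,0,0]], grip_force=10)

```text
time: 3.18
tool_pos: [0.5179, -0.1246, 0.0919]
tool_rot: [-3.142, 0.0, 1.682]
contact_force: [-2.1, -0.6, 2.6]
opening: 0.038
grip_force: 10.0
```

step_arm(commands=[[0.3,0,0,0,0,0,0],[0.3,0,0,0,0,0,0],[0.3,0,0,0,0,0,0],[0.3,0,0,0,0,0,0]])

```text
time: 3.52
tool_pos: [0.518, -0.1247, 0.0919]
tool_rot: [3.142, 0.0, 1.682]
contact_force: [-2.7, -0.5, 4.8]
opening: 0.038
grip_force: 10.0
```

step_arm(commands=[[0.25,0,0,0,0,0,0],[0.25,0,0,0,0,0,0],[0.25,0.03,-0.3,0,0,0,0],[0.25,0.06,-0.6,0,0,0,0],[0.25,0.09,-0.9,0,0,0,0]], grip_force=35)

```text
time: 3.93
tool_pos: [0.5187, -0.1315, 0.0919]
tool_rot: [-3.141, -0.004, 1.682]
contact_force: [-1.8, 7.2, 8.8]
opening: 0.0377
grip_force: 35.0
```

step_arm(commands=[[0.25,0.02,-0.2,0,0,0,0],[0.25,0.04,-0.4,0,0,0,0],[0.25,0.05,-0.5,0,0,0,0],[0.25,0.05,-0.5,0,0,0,0]])

```text
time: 4.27
tool_pos: [0.5193, -0.137, 0.0919]
tool_rot: [3.142, -0.003, 1.682]
contact_force: [-1.8, 7.7, 6.9]
opening: 0.0378
grip_force: 35.0
```

step_arm(commands=[[0.25,0.02,-0.2,0,0,0,0],[0.25,0.04,-0.4,0,0,0,0],[0.25,0.05,-0.5,0,0,0,0],[0.25,0.05,-0.5,0,0,0,0]])

```text
time: 4.6
tool_pos: [0.5198, -0.1416, 0.0919]
tool_rot: [-3.141, -0.003, 1.682]
contact_force: [-2.1, 8.8, 7.1]
opening: 0.0375
grip_force: 35.0
```

step_arm(commands=[[0.25,0.01,-0.1,0,0,0,0],[0.25,0.02,-0.2,0,0,0,0],[0.25,0.02,-0.2,0,0,0,0]])

```text
time: 4.85
tool_pos: [0.5198, -0.1419, 0.0918]
tool_rot: [-3.141, -0.006, 1.682]
contact_force: [-1.7, 16.2, 8.5]
opening: 0.0375
grip_force: 35.0
```

Hard stop felt. I'll ease back, let go and lift.

step_arm(commands=[[0.25,-0.03,0.3,0,0,0,0],[0.25,-0.05,0.5,0,0,0,0],[0.25,-0.05,0.5,0,0,0,0]])

```text
time: 5.1
tool_pos: [0.5194, -0.1383, 0.0919]
tool_rot: [-3.141, -0.003, 1.682]
contact_force: [-1.7, 8.8, 5.9]
opening: 0.0379
grip_force: 35.0
```

step_arm(commands=[[0.9,0,0,0,0,0,0],[0.9,0,0,0,0,0,0],[0.9,0,0,0,0,0,0],[0.9,0,0,0,0,0,0],[0.9,0,0,0,0,0,0]])

```text
time: 5.52
tool_pos: [0.5196, -0.1408, 0.0915]
tool_rot: [3.142, 0.0, 1.681]
contact_force: [-0.5, -0.0, -0.1]
opening: 0.0667
grip_force: 0.0
```

step_arm(commands=[[1,0,0,0,0,0,0],[1,0,0,3,0,0,0],[1,0,0,6,0,0,0],[1,0,0,9,0,0,0],[1,0,0,11,0,0,0]])

```text
time: 5.93
tool_pos: [0.5203, -0.141, 0.2046]
tool_rot: [3.139, 0.002, 1.682]
contact_force: [-0.1, -0.5, 0.8]
opening: 0.0915
grip_force: 0.0
```

step_arm(commands=[[1,0,4,0,0,0,0],[1,0,8,0,0,0,0.06],[1,0,12,0,0,0,0.13],[1,0,16,0,0,0,0.13],[1,0.3,20,0,0,0,0.13]])

```text
time: 6.35
tool_pos: [0.522, 0.061, 0.2019]
tool_rot: [3.141, 0.0, 1.811]
contact_force: [0.3, -0.9, -0.1]
opening: 0.0918
grip_force: 0.0
```

```bash
python3 - <<'E'
from h import *
t=read_camera("top");s=read_camera("scene")
a=cv2.resize(t[225:325,415:545],None,fx=3,fy=3,interpolation=2);b=cv2.resize(s[130:230,150:280],None,fx=3,fy=3,interpolation=2)
cv2.imwrite("pics/c3.png",np.hstack([a,b])[:,:,::-1]); print(observe()["tool_pos"],observe()["tool_rot"])
E
```

```text
[0.52234241 0.06449736 0.20184406] [ 3.14072018e+00 -1.60194246e-03  1.81762045e+00]
```

View pics/c3.png

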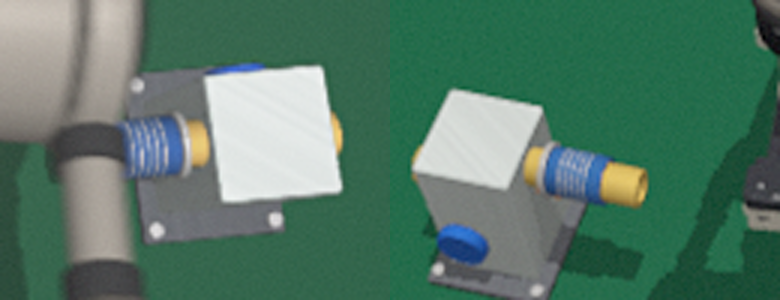

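The sleeve is held back: in the scene view the blue has moved off the mouth, which is now a long brass tube to crop (645,185). Now the gauge.

step_arm(commands=[[1,0.5,4,0,0,0,0],[1,1,8,0,0,0,0],[1,1.5,12,0,0,0,0],[1,2.1,15.5,0,0,0,0],[1,2.3,17.7,0,0,0,0]])

```text
time: 6.87
tool_pos: [0.5461, 0.2389, 0.2015]
tool_rot: [3.141, -0.001, 1.813]
contact_force: [0.5, -0.7, -0.7]
opening: 0.0917
grip_force: 0.0
```

step_arm(commands=[[1,0,0,-3,0,0,0],[1,0,0,-6,0,0,0],[1,0,0,-8,0,0,0],[1,0,0,-8,0,0,0]])

```text
time: 7.2
tool_pos: [0.5432, 0.2349, 0.117]
tool_rot: [-3.133, 0.001, 1.812]
contact_force: [0.7, -1.4, 0.2]
opening: 0.0918
grip_force: 0.0
```

step_arm(commands=[[1,0,0,0,0,0,0],[1,0,0,0,0,0,0],[1,0,0,0,0,0,0]])

```text
time: 7.45
tool_pos: [0.5469, 0.2363, 0.1237]
tool_rot: [3.138, -0.0, 1.811]
contact_force: [0.3, -0.1, -0.3]
opening: 0.0916
grip_force: 0.0
```

step_arm(commands=[[1,-0.1,0.5,-2.5,0,0,0],[1,-0.1,0.5,-5,0,0,0],[1,-0.1,0.5,-7,0,0,0],[1,-0.1,0.5,-8.3,0,0,0],[1,-0.1,0.5,-9.1,0,0,0]])

```text
time: 7.87
tool_pos: [0.5448, 0.2413, 0.0305]
tool_rot: [3.141, 0.0, 1.812]
contact_force: [-0.0, -0.5, -0.1]
opening: 0.0918
grip_force: 0.0
```

step_arm(commands=[[0.5,0,0,0,0,0,0],[0.5,0,0,0,0,0,0],[0.4,0,0,0,0,0,0],[0.4,0,0,0,0,0,0],[0.4,0,0,0,0,0,0]], grip_force=10)

```text
time: 8.28
tool_pos: [0.5453, 0.2416, 0.0319]
tool_rot: [3.139, -0.0, 1.812]
contact_force: [0.0, -0.6, 0.6]
opening: 0.0631
grip_force: 0.0
```

step_arm(commands=[[0.15,0,0,0,0,0,0],[0.15,0,0,0,0,0,0],[0.15,0,0,0,0,0,0],[0.15,0,0,0,0,0,0],[0.15,0,0,0,0,0,0]])

```text
time: 8.7
tool_pos: [0.5446, 0.2414, 0.0307]
tool_rot: [3.142, 0.0, 1.812]
contact_force: [0.7, -0.9, -0.4]
opening: 0.0297
grip_force: 0.0
```

step_arm(commands=[[0.1,0,0,0,0,0,0],[0.1,0,0,0,0,0,0],[0.1,0,0,0,0,0,0],[0.1,0,0,0,0,0,0]])

```text
time: 9.03
tool_pos: [0.5446, 0.2414, 0.0307]
tool_rot: [3.142, 0.0, 1.812]
contact_force: [0.8, -0.2, -0.2]
opening: 0.0239
grip_force: 10.0
```

step_arm(commands=[[0.1,0,0,0,0,0,0],[0.1,0,0,0,0,0,0],[0.1,0,0,0,0,0,0]], grip_force=45)

```text
time: 9.28
tool_pos: [0.5446, 0.2414, 0.0307]
tool_rot: [3.141, 0.0, 1.812]
contact_force: [-0.0, -0.0, -0.5]
opening: 0.0234
grip_force: 45.0
```

step_arm(commands=[[0.1,0,0,1,0,0,0],[0.1,0,0,2.5,0,0,0],[0.1,0,0,4,0,0,0],[0.1,0,0,5.5,0,0,0],[0.1,0,0,6,0,0,0]])

```text
time: 9.7
tool_pos: [0.5457, 0.2418, 0.0935]
tool_rot: [3.138, -0.0, 1.812]
contact_force: [0.7, 0.5, -1.8]
opening: 0.0237
grip_force: 45.0
```

step_arm(commands=[[0.1,-0.5,-2.5,0,0,0,0],[0.1,-1.0,-5,0,0,0,-0.04],[0.1,-1.5,-7.5,0,0,0,-0.08],[0.1,-2,-10,0,0,0,-0.11],[0.1,-2.5,-12.5,0,0,0,-0.13]])

```text
time: 10.12
tool_pos: [0.5189, 0.1154, 0.0906]
tool_rot: [-3.141, 0.0, 1.681]
contact_force: [0.4, 0.1, -2.4]
opening: 0.0236
grip_force: 45.0
```

step_arm(commands=[[0.1,-0.5,-2.5,0,0,0,0],[0.1,-1.0,-5,0,0,0,0],[0.1,-1.5,-7.5,0,0,0,0],[0.1,-1.8,-9.4,0,0,0,0],[0.1,-1.8,-9.4,0,0,0,0]])

```text
time: 10.53
tool_pos: [0.5009, 0.0195, 0.0907]
tool_rot: [-3.141, 0.001, 1.679]
contact_force: [-0.5, 0.4, -2.3]
opening: 0.0236
grip_force: 45.0
```

step_arm(commands=[[0.1,0,0,0,0,0,0],[0.1,0,0,0,0,0,0],[0.1,0,0,0,0,0,0]])

```text
time: 10.78
tool_pos: [0.5017, 0.0233, 0.0907]
tool_rot: [3.141, -0.0, 1.683]
contact_force: [0.3, -0.2, -2.3]
opening: 0.0237
grip_force: 45.0
```

```bash
python3 - <<'E'
from h import *
t=read_camera("top");s=read_camera("scene")
a=cv2.resize(t[215:340,345:545],None,fx=3.9,fy=3.9,interpolation=2);b=cv2.resize(s[130:230,150:350],None,fx=3.9,fy=3.9,interpolation=2)
cv2.imwrite("pics/c4.png",cv2.resize(np.vstack([a,b]),None,fx=.65,fy=.65)[:,:,::-1]); cv2.imwrite("pics/t4.png",t[:,:,::-1]);cv2.imwrite("pics/s4.png",s[:,:,::-1]);o=observe();print(o["tool_pos"],o["tool_rot"],o["contact_force"])
E
```

```text
[0.50168348 0.02331638 0.09069229] [ 3.14154190e+00 -1.15240142e-04  1.68317471e+00] [ 0.29542705  0.04871417 -1.72852624]
```

View pics/c4.png

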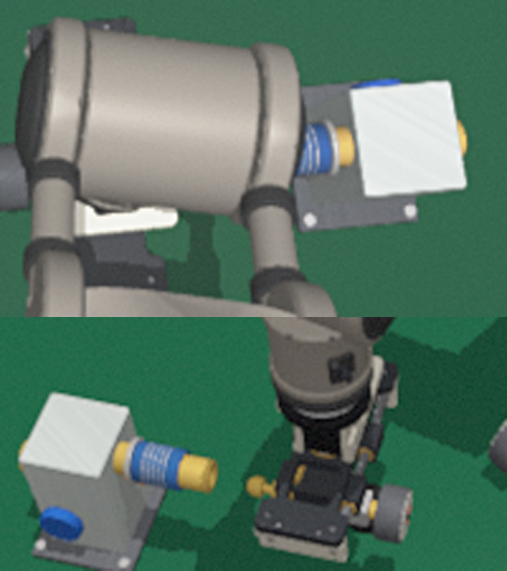

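Plug and coupler look in line in the scene view: nose at about scene (253,197), mouth at (234,192). I'll check this numerically.

```bash
python3 - <<'E'
from h import *
np.set_printoptions(precision=2,suppress=True)
s=cv2.imread("pics/s4.png")[:,:,::-1].copy()
def proj(P):
    m=camera_model("scene");T=m["world_to_cam"];f=240/np.tan(np.radians(m["vfov"]/2));p=T[:3,:3]@P+T[:3,3];return np.array([m["cx"]+f*p[0]/-p[2],m["cy"]-f*p[1]/-p[2]])
d=np.array([np.cos(-1.459),np.sin(-1.459),0]);c=np.array([.5017,.0233,.11])
print("pred",[(k,proj(c+k/1e3*d)) for k in (60,70,80,90,110,120,150,180)])
for n,b,col in [("nose",(245,185,264,208),((12,90,60),(28,255,255))),("tube",(222,170,242,210),((12,90,60),(28,255,255))),("sleeve",(200,165,235,210),((100,80,40),(130,255,255))),("back",(185,165,205,205),((12,90,60),(28,255,255)))]:
    r,bx=blob(s,b,*col);print(n,np.array(r[0]),r[1],r[2],bx.tolist())
E
```

```text
pred [(60, array([256.01, 196.21])), (70, array([251.77, 195.34])), (80, array([247.54, 194.47])), (90, array([243.32, 193.61])), (110, array([234.9 , 191.89])), (120, array([230.71, 191.03])), (150, array([218.16, 188.46])), (180, array([205.69, 185.9 ]))]
nose [252.5 196.5] (7.0, 11.0) 90.0 [[247.0, 193.0], [258.0, 193.0], [258.0, 200.0], [247.0, 200.0]]
tube [228.5 191. ] (14.0, 13.0) 90.0 [[222.0, 184.0], [235.0, 184.0], [235.0, 198.0], [222.0, 198.0]]
sleeve [211.58 187.62] (20.592193603515625, 15.885405540466309) 11.309932708740234 [[199.923095703125, 193.38462829589844], [203.03848266601562, 177.8076934814453], [223.23077392578125, 181.8461456298828], [220.11538696289062, 197.42308044433594]]
back [196.81 184.78] (4.56157922744751, 12.521982192993164) 10.30484676361084 [[193.447998046875, 190.53602600097656], [195.68798828125, 178.2160186767578], [200.17599487304688, 179.0320281982422], [197.93600463867188, 191.35203552246094]]
```

step_arm(commands=[[0.1,0.05,-0.5,0,0,0,0],[0.1,0.11,-1,0,0,0,0],[0.1,0.16,-1.5,0,0,0,0],[0.1,0.22,-2,0,0,0,0],[0.1,0.22,-2,0,0,0,0]])

```text
time: 11.3
tool_pos: [0.5041, 0.0013, 0.0907]
tool_rot: [3.141, 0.0, 1.681]
contact_force: [0.6, -0.1, -2.7]
opening: 0.0236
grip_force: 45.0
```

step_arm(commands=[[0.1,0.02,-0.2,0,0,0,0],[0.1,0.04,-0.4,0,0,0,0],[0.1,0.05,-0.5,0,0,0,0],[0.1,0.05,-0.5,0,0,0,0]])

```text
time: 11.63
tool_pos: [0.5043, -0.0028, 0.0907]
tool_rot: [3.142, 0.0, 1.682]
contact_force: [0.0, -0.3, -1.4]
opening: 0.0237
grip_force: 45.0
```

step_arm(commands=[[0.1,0.02,-0.15,0,0,0,0],[0.1,0.03,-0.3,0,0,0,0],[0.1,0.03,-0.3,0,0,0,0]])

```text
time: 11.88
tool_pos: [0.5047, -0.0058, 0.0907]
tool_rot: [3.141, 0.0, 1.682]
contact_force: [0.2, -0.3, -1.6]
opening: 0.0239
grip_force: 45.0
```

step_arm(commands=[[0.1,0.02,-0.15,0,0,0,0],[0.1,0.03,-0.3,0,0,0,0],[0.1,0.03,-0.3,0,0,0,0]])

```text
time: 12.13
tool_pos: [0.505, -0.0088, 0.0907]
tool_rot: [3.141, 0.0, 1.682]
contact_force: [0.4, -0.4, -2.5]
opening: 0.0234
grip_force: 45.0
```

step_arm(commands=[[0.1,0.02,-0.15,0,0,0,0],[0.1,0.03,-0.3,0,0,0,0],[0.1,0.03,-0.3,0,0,0,0]])

```text
time: 12.38
tool_pos: [0.5053, -0.0118, 0.0907]
tool_rot: [3.141, 0.0, 1.682]
contact_force: [0.1, -0.5, -2.3]
opening: 0.0234
grip_force: 45.0
```

step_arm(commands=[[0.1,0.02,-0.15,0,0,0,0],[0.1,0.03,-0.3,0,0,0,0],[0.1,0.03,-0.3,0,0,0,0]])

```text
time: 12.63
tool_pos: [0.5056, -0.0149, 0.0907]
tool_rot: [3.141, 0.0, 1.682]
contact_force: [-0.1, -0.1, -1.4]
opening: 0.0234
grip_force: 45.0
```

step_arm(commands=[[0.1,0.02,-0.15,0,0,0,0],[0.1,0.03,-0.3,0,0,0,0],[0.1,0.03,-0.3,0,0,0,0]])

```text
time: 12.88
tool_pos: [0.5059, -0.0179, 0.0907]
tool_rot: [3.141, 0.0, 1.682]
contact_force: [0.3, -0.6, -1.2]
opening: 0.0239
grip_force: 45.0
```

step_arm(commands=[[0.1,0.02,-0.15,0,0,0,0],[0.1,0.03,-0.3,0,0,0,0],[0.1,0.03,-0.3,0,0,0,0]])

```text
time: 13.13
tool_pos: [0.5062, -0.0209, 0.0907]
tool_rot: [3.141, 0.0, 1.682]
contact_force: [-0.4, -0.4, -1.8]
opening: 0.0237
grip_force: 45.0
```

step_arm(commands=[[0.1,0.02,-0.15,0,0,0,0],[0.1,0.03,-0.3,0,0,0,0],[0.1,0.03,-0.3,0,0,0,0]])

```text
time: 13.38
tool_pos: [0.5065, -0.0239, 0.0908]
tool_rot: [3.141, 0.0, 1.682]
contact_force: [-0.4, -0.2, -2.2]
opening: 0.0237
grip_force: 45.0
```

step_arm(commands=[[0.1,0.02,-0.15,0,0,0,0],[0.1,0.03,-0.3,0,0,0,0],[0.1,0.03,-0.3,0,0,0,0]])

```text
time: 13.63
tool_pos: [0.5068, -0.0268, 0.0908]
tool_rot: [3.141, 0.0, 1.682]
contact_force: [-0.5, -0.2, -2.0]
opening: 0.0236
grip_force: 45.0
```

step_arm(commands=[[0.1,0.02,-0.15,0,0,0,0],[0.1,0.03,-0.3,0,0,0,0],[0.1,0.03,-0.3,0,0,0,0]])

```text
time: 13.88
tool_pos: [0.5071, -0.0299, 0.0908]
tool_rot: [3.141, 0.0, 1.682]
contact_force: [0.1, -0.1, -2.4]
opening: 0.0241
grip_force: 45.0
```

step_arm(commands=[[0.1,0.02,-0.15,0,0,0,0],[0.1,0.03,-0.3,0,0,0,0],[0.1,0.03,-0.3,0,0,0,0]])

```text
time: 14.13
tool_pos: [0.5074, -0.0329, 0.0907]
tool_rot: [3.141, 0.0, 1.682]
contact_force: [0.1, 0.3, -1.6]
opening: 0.0241
grip_force: 45.0
```

step_arm(commands=[[0.1,0.02,-0.15,0,0,0,0],[0.1,0.03,-0.3,0,0,0,0],[0.1,0.03,-0.3,0,0,0,0]])

```text
time: 14.38
tool_pos: [0.5077, -0.0359, 0.0908]
tool_rot: [3.141, 0.0, 1.682]
contact_force: [-0.4, -0.3, -1.8]
opening: 0.0236
grip_force: 45.0
```

step_arm(commands=[[0.1,0.02,-0.15,0,0,0,0],[0.1,0.03,-0.3,0,0,0,0],[0.1,0.03,-0.3,0,0,0,0]])

```text
time: 14.63
tool_pos: [0.508, -0.0389, 0.0907]
tool_rot: [3.141, 0.0, 1.682]
contact_force: [0.7, -0.3, -1.5]
opening: 0.0237
grip_force: 45.0
```

step_arm(commands=[[0.1,0.02,-0.15,0,0,0,0],[0.1,0.03,-0.3,0,0,0,0],[0.1,0.03,-0.3,0,0,0,0]])

```text
time: 14.88
tool_pos: [0.5083, -0.0419, 0.0908]
tool_rot: [3.141, 0.0, 1.682]
contact_force: [0.1, 0.6, -1.6]
opening: 0.0238
grip_force: 45.0
```

step_arm(commands=[[0.1,0.01,-0.1,0,0,0,0],[0.1,0.02,-0.2,0,0,0,0],[0.1,0.02,-0.2,0,0,0,0]])

```text
time: 15.13
tool_pos: [0.5085, -0.0437, 0.0907]
tool_rot: [3.141, 0.0, 1.682]
contact_force: [0.1, -0.4, -1.7]
opening: 0.0237
grip_force: 45.0
```

step_arm(commands=[[0.1,0.01,-0.1,0,0,0,0],[0.1,0.02,-0.2,0,0,0,0],[0.1,0.02,-0.2,0,0,0,0]])

```text
time: 15.38
tool_pos: [0.5087, -0.0458, 0.0908]
tool_rot: [3.141, 0.0, 1.682]
contact_force: [0.3, 0.6, -2.0]
opening: 0.0234
grip_force: 45.0
```

step_arm(commands=[[0.1,0.01,-0.1,0,0,0,0],[0.1,0.02,-0.2,0,0,0,0],[0.1,0.02,-0.2,0,0,0,0]])

```text
time: 15.63
tool_pos: [0.5088, -0.0474, 0.0907]
tool_rot: [3.142, -0.001, 1.682]
contact_force: [-0.1, 1.8, -1.4]
opening: 0.0236
grip_force: 45.0
```

step_arm(commands=[[0.1,0.01,-0.1,0,0,0,0],[0.1,0.02,-0.2,0,0,0,0],[0.1,0.02,-0.2,0,0,0,0]])

```text
time: 15.88
tool_pos: [0.509, -0.0495, 0.0907]
tool_rot: [-3.142, -0.0, 1.682]
contact_force: [0.9, 3.4, -1.3]
opening: 0.0236
grip_force: 45.0
```

step_arm(commands=[[0.1,0.01,-0.1,0,0,0,0],[0.1,0.02,-0.2,0,0,0,0],[0.1,0.02,-0.2,0,0,0,0]])

```text
time: 16.13
tool_pos: [0.5091, -0.0508, 0.0907]
tool_rot: [-3.141, -0.001, 1.682]
contact_force: [0.7, 7.0, 0.2]
opening: 0.0238
grip_force: 45.0
```

step_arm(commands=[[0.1,0.01,-0.1,0,0,0,0],[0.1,0.02,-0.2,0,0,0,0],[0.1,0.02,-0.2,0,0,0,0]])

```text
time: 16.38
tool_pos: [0.5093, -0.0526, 0.0907]
tool_rot: [-3.141, -0.002, 1.682]
contact_force: [0.4, 8.1, -0.6]
opening: 0.0233
grip_force: 45.0
```

step_arm(commands=[[0.1,0.01,-0.1,0,0,0,0],[0.1,0.01,-0.1,0,0,0,0],[0.1,0.01,-0.1,0,0,0,0]])

```text
time: 16.63
tool_pos: [0.5094, -0.0538, 0.0907]
tool_rot: [-3.141, -0.001, 1.682]
contact_force: [0.1, 6.5, -2.1]
opening: 0.0233
grip_force: 45.0
```

```bash
python3 - <<'E'
from h import *
s=read_camera("scene");r,b=blob(s,(195,165,235,210),(100,80,40),(130,255,255));print(r)
o=observe();print(o["tool_pos"],o["contact_force"])
E
```

```text
((215.28848266601562, 188.5576934814453), (17.25821876525879, 15.49317455291748), 11.309932708740234)
[ 0.50938699 -0.05381973  0.0907123 ] [ 1.11005835  6.28474572 -1.39280075]
```

step_arm(commands=[[0.1,0.01,-0.1,0,0,0,0],[0.1,0.01,-0.1,0,0,0,0],[0.1,0.01,-0.1,0,0,0,0]])

```text
time: 16.93
tool_pos: [0.5095, -0.0548, 0.0907]
tool_rot: [-3.142, -0.001, 1.682]
contact_force: [0.3, 7.4, -2.6]
opening: 0.0238
grip_force: 45.0
```

```bash
python3 - <<'E'
from h import *
s=read_camera("scene");r,b=blob(s,(195,165,235,210),(100,80,40),(130,255,255));print(r)
o=observe();print(o["tool_pos"],o["contact_force"])
E
```

```text
((215.5, 187.5), (15.0, 17.0), 90.0)
[ 0.50949277 -0.05477125  0.09072291] [ 0.14050077  7.01244425 -1.22436915]
```

```bash
python3 - <<'E'
from h import *
s=read_camera("scene");t=read_camera("top")
cv2.imwrite("pics/c5.png",np.hstack([cv2.resize(s[150:230,170:270],None,fx=4,fy=4,interpolation=2),cv2.resize(t[225:305,430:530],None,fx=4,fy=4,interpolation=2)])[:,:,::-1])
E
```

```text
(no output)
```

View pics/c5.png

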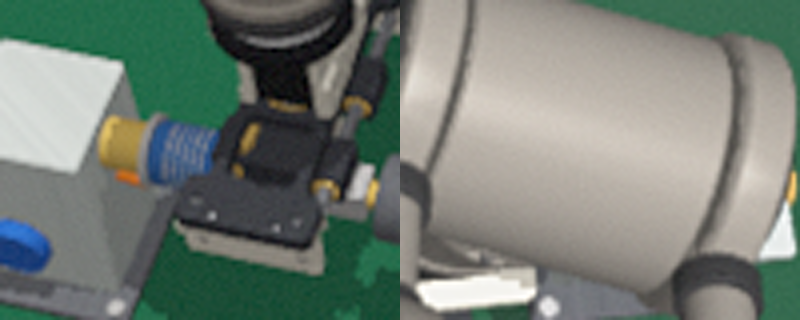

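The sleeve has sprung forward: the brass gap behind the flange is back to its original length (crop 100–145). A light pull test before letting go.

step_arm(commands=[[0.1,-0.01,0.1,0,0,0,0],[0.1,-0.02,0.2,0,0,0,0],[0.1,-0.02,0.2,0,0,0,0]])

```text
time: 17.33
tool_pos: [0.5093, -0.0528, 0.0907]
tool_rot: [-3.141, -0.001, 1.682]
contact_force: [0.1, 5.6, -0.4]
opening: 0.0239
grip_force: 45.0
```

step_arm(commands=[[0.1,-0.01,0.1,0,0,0,0],[0.1,-0.02,0.2,0,0,0,0],[0.1,-0.02,0.2,0,0,0,0]])

```text
time: 17.58
tool_pos: [0.5093, -0.0522, 0.0907]
tool_rot: [3.141, 0.001, 1.682]
contact_force: [-0.5, -2.6, -2.5]
opening: 0.0236
grip_force: 45.0
```

The pull is resisted, so it is locked. I'll release and lift off.

step_arm(commands=[[0.1,0,-0.04,0,0,0,0],[0.1,0,-0.04,0,0,0,0],[0.6,0,-0.04,0,0,0,0],[0.6,0,-0.04,0,0,0,0],[0.6,0,-0.04,0,0,0,0]])

```text
time: 18.0
tool_pos: [0.5095, -0.0521, 0.091]
tool_rot: [3.141, 0.0, 1.682]
contact_force: [-0.7, -0.2, 0.5]
opening: 0.0391
grip_force: 0.0
```

step_arm(commands=[[0.8,0,0,0,0,0,0],[0.8,0,0,0,0,0,0],[0.8,0,0,0,0,0,0],[0.8,0,0,0,0,0,0],[0.8,0,0,0,0,0,0]])

```text
time: 18.42
tool_pos: [0.5092, -0.052, 0.0907]
tool_rot: [3.142, -0.0, 1.682]
contact_force: [0.7, -0.4, -0.1]
opening: 0.0714
grip_force: 0.0
```

step_arm(commands=[[0.8,0,0,2,0,0,0],[0.8,0,0,4.5,0,0,0],[0.8,0,0,7,0,0,0],[0.8,0,0,10,0,0,0],[0.8,0,0,13,0,0,0]])

```text
time: 18.83
tool_pos: [0.5088, -0.0519, 0.2218]
tool_rot: [-3.141, -0.0, 1.682]
contact_force: [1.1, -0.1, 0.6]
opening: 0.0737
grip_force: 0.0
```

step_arm(commands=[[0.8,-2,4,0,0,0,0],[0.8,-4,8,0,0,0,0],[0.8,-6,12,0,0,0,0],[0.8,-7,16,0,0,0,0],[0.8,-8,20,0,0,0,0]])

```text
time: 19.25
tool_pos: [0.43, 0.1415, 0.2211]
tool_rot: [3.141, -0.0, 1.681]
contact_force: [1.1, 0.7, -0.5]
opening: 0.0734
grip_force: 0.0
```

step_arm(commands=[[0.8,0,3,0,0,0,0],[0.8,0,5,0,0,0,0],[0.8,0,5,0,0,0,0],[0.8,0,5,0,0,0,0],[0.8,0,5,0,0,0,0]])

```text
time: 19.67
tool_pos: [0.4312, 0.1896, 0.2206]
tool_rot: [-3.141, 0.0, 1.682]
contact_force: [0.6, -0.2, -0.5]
opening: 0.0733
grip_force: 0.0
```

```bash
python3 - <<'E'
from h import *
s=read_camera("scene");t=read_camera("top")
cv2.imwrite("pics/c6.png",np.hstack([cv2.resize(s[150:250,160:290],None,fx=3,fy=3,interpolation=2),cv2.resize(t[225:325,400:530],None,fx=3,fy=3,interpolation=2)])[:,:,::-1])
for i,(b) in enumerate([(195,165,235,210)]): print(blob(s,b,(100,80,40),(130,255,255))[0])
E
```

```text
((217.1951141357422, 188.75611877441406), (21.09259605407715, 16.06389617919922), 12.094758033752441)
```

View pics/c6.png

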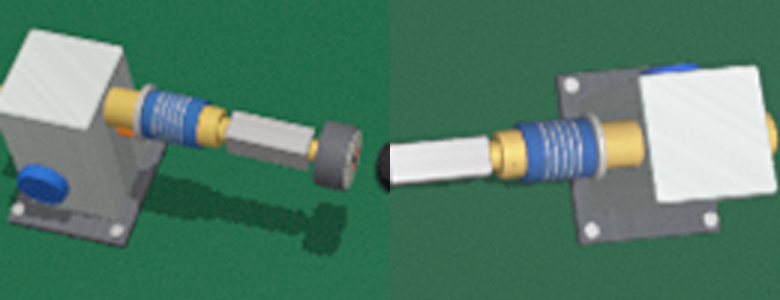

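The gauge hangs locked and in line, and the sleeve is back at its starting pixel (217.2,188.8).

```bash
python3 -c "
from cell import *
print(hand_in())"
```

```text
the job is handed in; nothing more can be done
None
```

The gauge is locked in the coupler and hangs there with the gripper clear; the sleeve is fully forward again, I never moved near the bystanders, and the job was handed in at about 20 s with no verdict returned.

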